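Check out a tin and a flute at the craft stall

ROBOT

A 6-joint arm with a two-finger parallel gripper is mounted at the origin on the work surface. World frame = base frame: x ahead of the robot, y to its left, z up, the work surface at z = 0. Lengths are in m, angles in rad, forces in N, time in s.
With the tool pointing down it reaches from about 0.4 to 0.825 m from the base axis. Payload 7 kg.
Tool frame: the origin (TCP) lies between the finger pads; the fingertips stand 11 mm ahead of it and the grasp point (between the pads) lies 8 mm behind it (arm.tips_ahead is the distance from the TCP to the fingertips, in m); z points along the fingers, x is the direction in which the jaws open and shut, and the axes are right-handed (so a half turn about z gives the same grasp; the last joint's range is limited). The gripper opens to 88 mm and grips with 3 to 60 N. Pads are 19 mm wide; open, the fingers measure 130 mm over their backs; the gripper's body (78 mm by 193 mm) begins 47 mm behind the grasp point.
Start: joints at [1.546, 0.359, 0.012, 0, -1.224, -0.288], TCP at [0.208, 0.642, 0.238] pointing down, gripper open.
Joint ranges: [-3.07, 3.07], [-1.43, 2.12], [-1.02, 1.25], [-3.03, 1.67], [-3.05, -0], [-3.03, 3.03]. Speed limits (rad/s): [2.39, 2.39, 3.01, 3.14, 3.14, 3.14].

INTERFACE

Orientations are given as [roll, pitch, yaw] about the fixed x, y, z axes, in that order (R = Rz(yaw) Ry(pitch) Rx(roll)).
In Python, from station import arm, optics, finder gives the robot as it stands. The module is installed in compiled form; this text tells all that it offers.
- The arm moves only by the tool apply_moves, never from a script. Its argument "increments" is one flat list of numbers, 6 for each row, row after row: the shift along the world's x, y, z in m, then the turn, a rotation vector about the world's x, y, z in rad. In form: [tx, ty, tz, rx, ry, rz, tx, ty, tz, rx, ry, rz, ...]. A call has 1 to 20 rows; each row shifts and turns the pose as measured when the row begins; what a row does not reach is not made up. A row lasts 1/12 s, in which the tool goes at most 41.7 mm and 7.16 degrees, less where a joint would pass 70% of its speed; a pose out of reach is approached as far as the arm can. A call with a gripper value outside its range is refused whole. "hand" is the closure, from 0 (fully open) to 1 (shut), set as the call begins (left out, the last holds). The fingers move at their own pace and stop on an object; "force" is the grip in N (left out, the last holds). Time passes only in rows, so rows that do not move let the fingers close. It gives the time, the measured TCP pose, the force and the opening at its end, in the units of the state.
- arm.get_state(): the state, without advancing time (a new reading comes with each control period).
- optics.grab_frame(name): name is "scene" or "side" or "wrist"; returns the picture (480x640x3 uint8, red, green, blue); there is no depth.
- optics.camera_model(name): a dict with "fx", "fy", "cx", "cy" (pixels), "dist_coeffs" ([k1, k2, p1, p2, k3] as OpenCV has them; the pictures are not rectified), "world_to_cam" (4x4, takes a point from world to camera coordinates); the wrist camera has in their place "T_tool_cam" (4x4, takes a point from camera to tool coordinates, whose origin is the TCP and whose axes are the tool frame's). Camera axes: x right, y up, looking along -z (the intrinsics and any distortion apply to the point x, -y, -z); pixel columns grow to the right and rows downward; lengths in m; the calibration is good to about 2 mm. A picture is of the moment at which its call begins: read the wrist's pose just before it. camera_model takes no time and is no camera call.
- arm.job_done(): hands the job in, once; it reports no verdict.
Trained networks look in the newest picture that a camera, given by its name, has taken for a name from the list of things; names that differ only in an ending like _2 or _b are one class to them, and where a whole thing is asked for, a point or a joint stands for the part that bears it (a point fixed in the world has none). Each returns a list of dicts, best first, with "conf" (0 to 1); they miss things now and then, are a little off and sometimes report something else, mostly with a low value. They report only what shows in the picture. A call takes as long as a camera call. They do not tell look-alikes from the thing itself.
- finder.find_in(camera, name): "box" ([left, top, right, bottom] in pixels, round what is visible of it).
- finder.landmark_of(camera, name): "point" ([column, row] in pixels: a listed point, or the origin of a listed thing).
The state is a dict: "t": time; "q": joint angles; "qd": joint speeds; "joint_efforts": joint torques, N m; "eef_pos": TCP position; "ee_rot": TCP orientation; "force": force on the tool from outside, world axes, zero at the start; "moment": the same for the moment, N m; "width": finger opening in m.
Only numpy, scipy, OpenCV 4.12 (cv2) and the standard library are available. Lean on these libraries where they do the work, as an engineer would, in place of code of your own. Each camera call takes 0.05 s, during which the arm holds its last target. There are 200 camera calls.

TASK

Ring up two items at the craft stall's black two-window scanner. First turn the yellow tin on its spot so that the bar-code label on its side faces the scanner's front window, and let go of it standing there; then draw the red-banded flute out of its leaning stand and hold it level with its white code band over the scanner's top window, about a hand's breadth above it, touching nothing else. Finish still holding the flute there, with the tin still facing the window and the blue-banded flute and the other goods left where they were.

Things in the scene. Friction and masses are not known exactly. Their poses are not given: they have to be found in the camera images.
- scanner: Black desktop checkout scanner, fixed to the table, 90 mm deep (x) x 130 mm wide (y) x 100 mm high. Origin: centre of its underside; -x points out of its front window, z up. The dark red front window is 80 mm wide; the dark red top window, 60 x 90 mm, is the middle of its top.
- scanner_window (a point): Centre of the scanner's front window, on its front face 45 mm ahead of the scanner's centre and 55 mm above the table.
- scanner_top (a point): Centre of the scanner's top window, on its top face 100 mm above the table.
- tin: Yellow-ochre tin with red bands and a plain metal lid, standing loose on the table 85 to 125 mm in front of the scanner's front face, 56 mm diameter, 110 mm high, about 0.25 kg. Origin: centre of its underside; z up, +x points out through the white bar-code label on its side (26 mm wide, 40 mm high). A black stripe on the lid runs from the centre to the rim above the label. It starts with the label turned roughly 30 to 155 degrees away from the scanner.
- tin_mark (a point): Centre of the tin's label: on its side, 28 mm from the axis and 50 mm above its underside.
- stand: Wooden flute stand fixed to the table: 150 x 210 x 12 mm base with two square sleeves, 110 mm apart along its y, leaning 40 degrees (0.70 rad) from vertical toward its +x. Each sleeve is 27 mm wide inside, 90 mm deep along its axis, walls 7 mm; its floor's centre lies 15 mm behind (-x) and 32 mm above the origin, at y = +55 or -55 mm. Origin: underside, 20 mm behind the centre of the base; z up.
- red_flute: Light wooden flute with red bands and a white code band, 24 mm wide, round its middle; a plain straight rod 22 mm in diameter, 240 mm long, about 0.09 kg, loose in one of the two sleeves (either one). It stands 150 mm out of the sleeve's mouth. Origin: its middle (in the white band, about 30 mm above the mouth along the axis); +z along its axis to the upper, outer end.
- blue_flute: The same flute with blue bands (blue round the middle too), in the other sleeve: leave it there. Origin and axes as red_flute.
- green_tin: Green tin with cream bands, 56 mm diameter, 110 mm high: a bystander. Origin: centre of its underside.
- bowl: Blue ceramic bowl, 110 mm across, 50 mm high: a bystander. Origin: centre of its underside.
- gourd: Terracotta-coloured gourd, 72 mm across, 100 mm high: a bystander. Origin: centre of its underside.
- vase: Teal vase, 68 mm across, 90 mm high: a bystander. Origin: centre of its underside.
- llama: Cream carved llama figurine, 75 mm long, 118 mm high: a bystander. Origin: between its feet, on the table.
Not all that is in view belongs to the job. What is shaped like the blue_flute but green is not meant.

How it is judged:
On the way, in this order (a step that is already met when the one before it is completed fails the run):
1. the yellow tin stands on its spot, let go, its label facing the scanner's front window (x of scanner_window in the frame of tin above 0.02 m and y of scanner_window in the frame of tin between -0.025 and 0.025 m and height (world z) of tin below 0.005 m and angle between tin's own z axis and vertical below 0.1 rad and distance of tin from where it was at the start of the episode below 0.03 m and linear speed of tin below 0.02 m/s and contact force between the fingers and tin below 0.1 N), for 0.3 s.
2. the red-banded flute is clear out of the stand, held by the fingers (distance between red_flute and stand above 0.22 m and height (world z) of red_flute above 0.13 m and contact force between the fingers and red_flute above 1 N and contact force between red_flute and stand below 0.1 N), for 0.2 s.
At the end, for the whole second after the job is handed in: Tin upright, let go, within 30 mm of its start, label aimed within 25 mm of the front window's centre. Red-banded flute held still, level within 11 degrees, middle within 45 mm of the top window's centre and 45 to 190 mm above it, touching nothing else. Blue-banded flute within 30 mm of its start (all of step 1 and horizontal distance between red_flute and scanner_top below 0.045 m and height (world z) of red_flute between 0.145 and 0.29 m and angle between red_flute's own z axis and vertical between 1.3708 and 1.7708 rad and contact force between the fingers and red_flute above 1 N and linear speed of red_flute below 0.03 m/s and contact force between red_flute and scanner below 0.1 N and contact force between red_flute and stand below 0.1 N and contact force between red_flute and blue_flute below 0.1 N and contact force between red_flute and tin below 0.1 N and distance of blue_flute from where it was at the start of the episode below 0.03 m); the arm keeps its last pose, push and grip.
It fails at once if a bystander is pushed more than 30 mm or tipped over (distance of any of green_tin, bowl, gourd, vase, llama from where it was at the start of the episode above 0.03 m or angle between any of green_tin, bowl, gourd, vase, llama's own z axis and vertical above 0.6 rad).
It fails at once if the yellow tin is knocked over (angle between tin's own z axis and vertical above 0.5 rad).
It fails at once if the blue-banded flute is pulled more than 30 mm from its place (distance of blue_flute from where it was at the start of the episode above 0.03 m).
It fails at once if the red-banded flute is dropped on the table (height (world z) of red_flute below 0.06 m).
It also fails if it takes over 67 s, if anything falls off the work surface, if the arm or the gripper's body presses on something with over 40 N, if the wrist force passes 120 N, or if a joint passes its speed limit or range.

## Working session

There is one attempt and no reset: what is moved stays moved. The work goes in short steps, Python scripts to look and compute and a tool call to move; the robot and the scene stay as the last step left them, time stands still between calls to the robot, and variables do not carry over. Pictures are saved under pics/ and viewed, about 8 in all and at most 12, crops included, and the job is handed in when it is done.

Besides the shell and the picture viewer there is one more tool, called after ">>>" as name(argument=value, ...) on one line, values as JSON. apply_moves: Moves the arm, as the interface text tells. Its arguments: {"type":"object","properties":{"increments":{"type":"array"},"hand":{"type":"number"},"force":{"type":"number"}},"required":["increments"]}

```bash
mkdir -p pics; cat > h.py <<'E'
import numpy as np, cv2
from station import arm, optics, finder
from scipy.spatial.transform import Rotation as R
def model(c):
    m=optics.camera_model(c); K=np.array([[m['fx'],0,m['cx']],[0,m['fy'],m['cy']],[0,0,1.]]); d=np.array(m['dist_coeffs'],float)
    if 'world_to_cam' in m: W=np.array(m['world_to_cam'])
    else:
        s=arm.get_state(); T=np.eye(4); T[:3,3]=s['eef_pos']; T[:3,:3]=R.from_euler('xyz',s['ee_rot']).as_matrix()
        W=np.linalg.inv(T@np.array(m['T_tool_cam']))
    F=np.diag([1,-1,-1,1.]); return K,d,F@W
def ray(M,p):
    K,d,W=M; u=cv2.undistortPoints(np.array([[p]],float),K,d)[0,0]
    D=W[:3,:3].T@np.array([u[0],u[1],1]); o=-W[:3,:3].T@W[:3,3]; return o,D/np.linalg.norm(D)
def onz(M,p,z): o,D=ray(M,p); return o+D*(z-o[2])/D[2]
def tri(rs):
    A=sum(np.eye(3)-np.outer(D,D) for o,D in rs); b=sum((np.eye(3)-np.outer(D,D))@o for o,D in rs); x=np.linalg.solve(A,b)
    return x,[round(float(np.linalg.norm(np.cross(D,x-o))),4) for o,D in rs]
def proj(M,P):
    K,d,W=M; P=np.atleast_2d(P).astype(float); return cv2.projectPoints(P,cv2.Rodrigues(W[:3,:3])[0],W[:3,3],K,d)[0][:,0]
def grab(c,n=None):
    im=optics.grab_frame(c)
    if n: cv2.imwrite(f'pics/{n}.png',im[...,::-1])
    return im
E
python3 - <<'E'
from h import *
np.set_printoptions(precision=3,suppress=True)
ims=[grab('scene','s0'),grab('side','d0')]
names=['scanner','scanner_window','scanner_top','tin','tin_mark','stand','red_flute','blue_flute','green_tin','bowl','gourd','vase','llama']
M={c:model(c) for c in('scene','side')}
for n in names:
    rs=[]
    for c in M:
        L=finder.landmark_of(c,n)
        print(n,c,[(np.round(l['point']).tolist(),round(l['conf'],2)) for l in L[:3]],end=' ')
        if L: rs.append(ray(M[c],L[0]['point'])); print(onz(M[c],L[0]['point'],0),end=' ')
    if len(rs)>1: print(*tri(rs))
    else: print()
print(arm.get_state())
for c in M: print(c,ray(M[c],[320,240]))
E
```

```text
scanner scene [([245.0, 361.0], 0.95)] [ 0.528 -0.336  0.   ] scanner side [([422.0, 350.0], 0.7)] [ 0.533 -0.331  0.   ] [ 0.53  -0.336  0.005] [0.0015, 0.0015]
scanner_window scene [([255.0, 329.0], 0.76)] [ 0.486 -0.272  0.   ] scanner_window side [([408.0, 323.0], 0.79), ([383.0, 297.0], 0.73), ([428.0, 321.0], 0.57)] [ 0.556 -0.248  0.   ] [ 0.517 -0.292  0.061] [0.0004, 0.0004]
scanner_top scene [([241.0, 338.0], 0.62)] [ 0.481 -0.306  0.   ] scanner_top side [([427.0, 318.0], 0.79)] [ 0.604 -0.259  0.   ] [ 0.533 -0.334  0.103] [0.0027, 0.0027]
tin scene [([280.0, 308.0], 0.81)] [ 0.488 -0.198  0.   ] tin side [([374.0, 320.0], 0.82)] [ 0.494 -0.198  0.   ] [ 0.491 -0.201  0.005] [0.0006, 0.0006]
tin_mark scene [([289.0, 296.0], 0.79)] [ 0.479 -0.161  0.   ] tin_mark side [([384.0, 298.0], 0.69)] [ 0.556 -0.15   0.   ] [ 0.515 -0.195  0.064] [0.0053, 0.0053]
stand scene [([371.0, 198.0], 0.78), ([405.0, 170.0], 0.67)] [0.417 0.205 0.   ] stand side [([272.0, 242.0], 0.78)] [0.421 0.195 0.   ] [0.42  0.198 0.002] [0.0039, 0.0039]
red_flute scene [([372.0, 193.0], 0.74)] [0.408 
[... 975 characters left out ...]
ne [([485.0, 256.0], 0.67)] [0.742 0.238 0.   ] llama side [([362.0, 198.0], 0.85)] [0.751 0.237 0.   ] [0.745 0.23  0.008] [0.0015, 0.0015]
{'t': 1.4, 'q': array([ 1.546,  0.359,  0.012, -0.   , -1.224, -0.288]), 'qd': array([-0.   , -0.001, -0.002, -0.001, -0.001,  0.002]), 'joint_efforts': array([ -0.   , -58.237,  29.33 ,   7.003,   0.012,  -0.   ]), 'eef_pos': array([0.208, 0.642, 0.238]), 'ee_rot': array([-3.142, -0.   , -1.884]), 'force': array([-0.268,  0.014,  1.001]), 'moment': array([-0.011,  0.053,  0.004]), 'width': 0.08780022961009441}
scene (array([ 1.012, -0.617,  1.026]), array([-0.444,  0.466, -0.766]))
side (array([-0.11 , -0.985,  1.039]), array([ 0.392,  0.674, -0.627]))
```

View pics/s0.png

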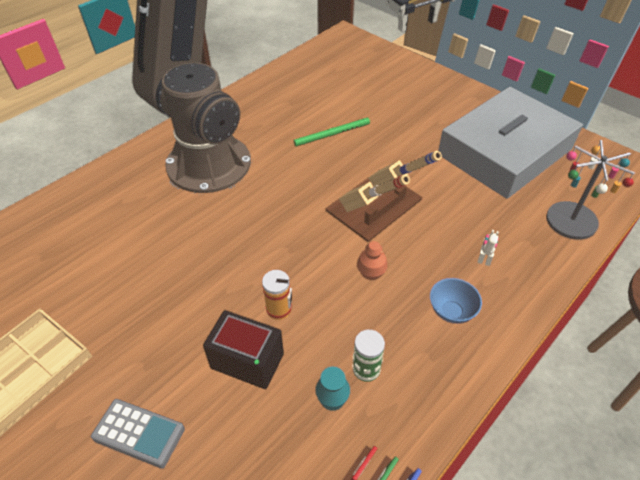

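View pics/d0.png

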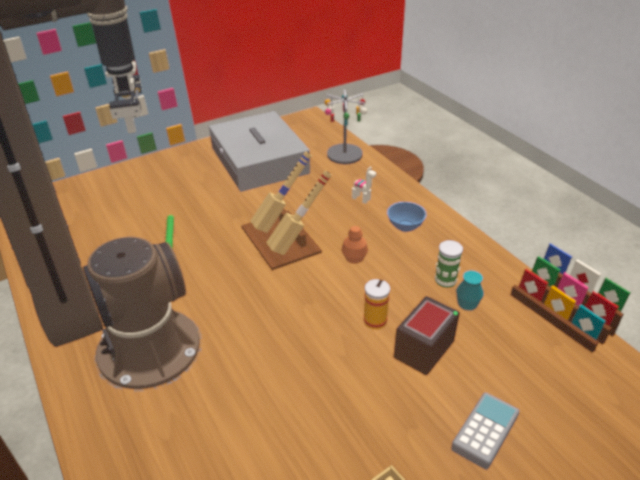

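The side view shows the red flute at (300,208), nearer the robot's right, and the blue one at (286,186). The yellow tin is at (375,303) in front of the scanner at (427,335). In the scene view its label is at (289,298). I'll lift and travel over to the tin.

>>> apply_moves(increments=[0.01,-0.02,0.033,0,0,0,0.01,-0.02,0.033,0,0,0,0.01,-0.02,0.033,0,0,0,0.018,-0.033,0,0,0,0,0.018,-0.033,0,0,0,0,0.018,-0.033,0,0,0,0,0.018,-0.033,0,0,0,0,0.018,-0.033,0,0,0,0,0.018,-0.033,0,0,0,0,0.018,-0.033,0,0,0,0,0.018,-0.033,0,0,0,0,0.018,-0.033,0,0,0,0,0.018,-0.033,0,0,0,0], hand=0)

```text
t: 2.48
eef_pos: [0.4198, 0.2385, 0.3394]
ee_rot: [-3.137, 0.002, -1.873]
force: [0.9, 0.4, 0.6]
width: 0.0879
```

>>> apply_moves(increments=[0.005,-0.037,0,0,0,0,0.005,-0.037,0,0,0,0,0.005,-0.037,0,0,0,0,0.005,-0.037,0,0,0,0,0.005,-0.037,0,0,0,0,0.005,-0.037,0,0,0,0,0.005,-0.037,0,0,0,0,0.005,-0.037,0,0,0,0,0.005,-0.037,0,0,0,0,0.005,-0.037,0,0,0,0,0.005,-0.037,0,0,0,0,0,0,0,0,0,0])

```text
t: 3.48
eef_pos: [0.4738, -0.1944, 0.3432]
ee_rot: [-3.129, 0.007, -1.876]
force: [-0.4, 1.7, -0.4]
width: 0.0877
```

```bash
cat > w.py <<'E'
from h import *
import sys
np.set_printoptions(precision=3,suppress=True)
s=arm.get_state(); print(s['t'],s['q'],s['eef_pos'],s['ee_rot'],s['width'])
M=model('wrist'); print(np.array(optics.camera_model('wrist')['T_tool_cam']))
grab('wrist',sys.argv[1])
Z={'tin':0,'tin_mark':.05,'scanner':0,'scanner_top':.1,'scanner_window':.055}
for n in Z:
    L=finder.landmark_of('wrist',n)
    print(n,[(np.round(l['point'],1),round(l['conf'],2),onz(M,l['point'],Z[n])) for l in L[:2]])
E
python3 w.py w1
```

```text
3.4833 [-0.008  0.025 -0.169 -0.003 -1.362  1.274] [ 0.474 -0.194  0.343] [-3.129  0.007 -1.876] 0.08771247120641588
[[ 1.     0.001  0.001  0.   ]
 [ 0.001 -0.952 -0.305 -0.083]
 [ 0.     0.305 -0.952 -0.147]
 [ 0.     0.     0.     1.   ]]
tin [(array([323.4, 171.6]), 0.65, array([ 0.488, -0.202,  0.   ]))]
tin_mark [(array([299.3, 157.1]), 0.61, array([ 0.518, -0.183,  0.05 ]))]
scanner [(array([410.6, 104.8]), 0.72, array([ 0.534, -0.329,  0.   ]))]
scanner_top [(array([435.5, 104.2]), 0.76, array([ 0.531, -0.33 ,  0.1  ]))]
scanner_window [(array([394.9, 124.9]), 0.92, array([ 0.52 , -0.295,  0.055]))]
```

View pics/w1.png

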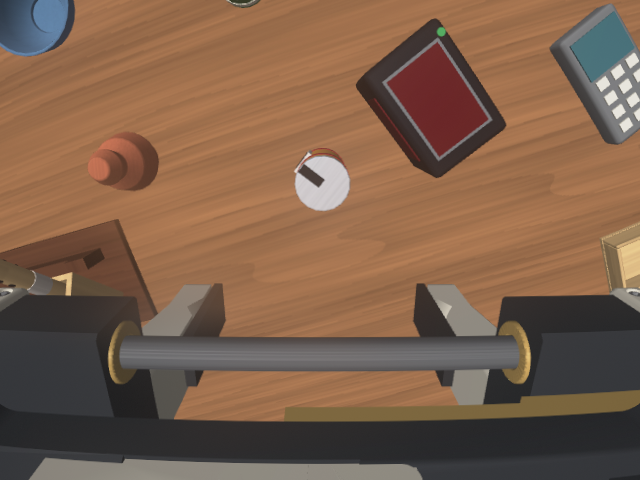

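The wrist view shows the lid at (322,182) with its stripe running to the rim at (300,168), and the scanner's upper left edge facing the tin. I'll measure the lid, the stripe and the scanner's edges.

```bash
cat > lid.py <<'E'
from h import *
import sys
np.set_printoptions(precision=3,suppress=True)
def lid(f,u,v,w=45):
    M=model('wrist'); im=cv2.imread(f'pics/{f}.png')
    x0,y0=u-w,v-w; c=im[y0:y0+2*w,x0:x0+2*w]; hsv=cv2.cvtColor(c,cv2.COLOR_BGR2HSV)
    m=((hsv[...,1]<60)&(hsv[...,2]>140)).astype(np.uint8)
    k=max(cv2.findContours(m,cv2.RETR_EXTERNAL,cv2.CHAIN_APPROX_NONE)[0],key=cv2.contourArea)
    hull=cv2.convexHull(k); P=np.array([onz(M,(p[0,0]+x0,p[0,1]+y0),.11)[:2] for p in hull])
    (cx,cy),r=cv2.minEnclosingCircle(P.astype(np.float32)*1000)
    C=onz(M,(hull[:,0].mean(0)+[x0,y0]),.11)
    hm=np.zeros_like(m); cv2.fillPoly(hm,[hull],1); hm=cv2.erode(hm,np.ones((3,3)))
    A=np.argwhere(hm>0)[:,::-1]; Q=np.array([onz(M,p+[x0,y0],.11)[:2] for p in A]); ctr=Q.mean(0)
    d=(hsv[...,2]<100)[A[:,1],A[:,0]]; S=Q[d]
    cs=S.mean(0); ev=np.linalg.svd(S-cs)[2][0]; ev*=np.sign(ev@(cs-ctr))
    print('circle',cx,cy,r,'centroid',ctr,'stripe mean',cs,'axis deg',np.degrees(np.arctan2(ev[1],ev[0])),'ctr->mean deg',np.degrees(np.arctan2(*(cs-ctr)[::-1])),len(S))
if __name__=='__main__':
    lid(sys.argv[1],int(sys.argv[2]),int(sys.argv[3]))
    M=model('wrist')
    if len(sys.argv)>4:
        for p in [(437,20),(505,125),(437,177),(358,86)]: print(onz(M,p,.1))
E
python3 lid.py w1 322 182 c
```

```text
circle 494.5233154296875 -194.58511352539062 31.148956298828125 centroid [ 0.493 -0.194] stripe mean [ 0.502 -0.187] axis deg 35.857722568198064 ctr->mean deg 40.014126499184 229
[ 0.607 -0.343  0.1  ]
[ 0.493 -0.387  0.1  ]
[ 0.462 -0.309  0.1  ]
[ 0.57  -0.255  0.1  ]
```

>>> apply_moves(increments=[0.003,-0.001,-0.024,0,0,0,0.003,-0.001,-0.024,0,0,0,0.003,-0.001,-0.024,0,0,0,0.003,0,-0.024,0,0,0,0.003,0,-0.024,0,0,0,0.003,0,-0.023,0,0,0,0,0,0,0,0,0])

```text
t: 4.37
eef_pos: [0.4947, -0.1816, 0.2007]
ee_rot: [-3.116, 0.012, -1.852]
force: [-0.7, -0.6, -0.3]
width: 0.0877
```

```bash
python3 w.py w2 | grep -v '\[.*0\. *0\. ' ; python3 - <<'E'
from h import *
M=model('wrist'); print(proj(M,[.493,-.196,.11]))
E
```

```text
4.3667 [ 0.018  0.129 -0.383 -0.004 -1.03   1.273] [ 0.495 -0.182  0.201] [-3.116  0.012 -1.852] 0.08773439548537232
[[ 1.     0.001  0.001  0.   ]
 [ 0.001 -0.952 -0.305 -0.083]
 [ 0.     0.305 -0.952 -0.147]
tin [(array([345.1, 210.6]), 0.79, array([ 0.49 , -0.203,  0.   ]))]
tin_mark [(array([318.1, 199.9]), 0.69, array([ 0.515, -0.185,  0.05 ]))]
scanner []
scanner_top [(array([529.2, 125.5]), 0.74, array([ 0.534, -0.332,  0.1  ]))]
scanner_window [(array([452.2, 159.9]), 0.79, array([ 0.518, -0.293,  0.055]))]
[[340.37397126 248.30076556]]
```

View pics/w2.png

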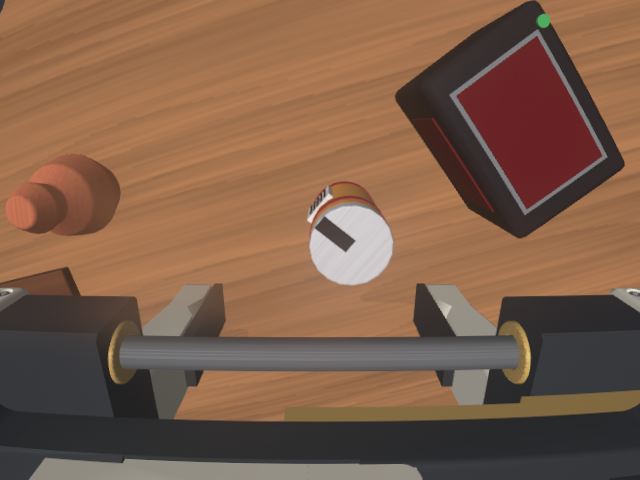

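The lid is now centred at (351,244) with its stripe toward (318,225), and the tin lies between the fingers' line and the scanner.

```bash
python3 lid.py w2 351 244; python3 - <<'E'
from h import *
M=model('wrist'); print(onz(M,(351,244),.11),onz(M,(316,223),.11),onz(M,(349,243),.11))
s=arm.get_state(); Rm=R.from_euler('xyz',s['ee_rot'])
print((R.from_euler('xyz',[np.pi,0,s['ee_rot'][2]])*Rm.inv()).as_rotvec())
E
```

```text
circle 493.3633728027344 -202.96189880371094 29.050813674926758 centroid [ 0.494 -0.203] stripe mean [ 0.504 -0.195] axis deg 34.8347117285192 ctr->mean deg 39.138163140354635 548
[ 0.49395293 -0.20365371  0.11      ] [ 0.51436043 -0.18516607  0.11      ] [ 0.49500037 -0.20254555  0.11      ]
[-0.00256899  0.03748497  0.00022791]
```

>>> apply_moves(increments=[-0.001,-0.011,-0.01,-0.0013,0.019,0,-0.001,-0.01,-0.01,-0.0013,0.018,0,0,0,0,0,0,0,0,0,0,0,0,0])

```text
t: 5.0
eef_pos: [0.4968, -0.2066, 0.1885]
ee_rot: [-3.138, 0.0, -1.853]
force: [0.2, -0.1, 0.3]
width: 0.0875
```

```bash
cat > st.py <<'E'
from h import *
np.set_printoptions(precision=4,suppress=True)
s=arm.get_state(); Rm=R.from_euler('xyz',s['ee_rot'])
print(s['t'],s['q'],s['eef_pos'],s['ee_rot'],s['force'],s['width'])
print('level',(R.from_euler('xyz',[np.pi,0,s['ee_rot'][2]])*Rm.inv()).as_rotvec())
E
python3 st.py
```

```text
5.0 [-0.0293  0.171  -0.3635  0.0006 -1.0329  1.3175] [ 0.4968 -0.2066  0.1885] [-3.1382  0.0003 -1.8531] [ 0.2297 -0.0707  0.3386] 0.0874996685178526
level [0.0006 0.0033 0.    ]
```

Level now. I'll descend slowly, then correct and close gently.

>>> apply_moves(increments=[-0.001,0.001,-0.015,0,0,0,-0.001,0.001,-0.015,0,0,0,-0.001,0.001,-0.015,0,0,0,0,0,-0.015,0,0,0,0,0,-0.015,0,0,0,0,0,-0.015,0,0,0,0,0,-0.01,0,0,0,0,0,0,0,0,0])

```text
t: 5.67
eef_pos: [0.4941, -0.2069, 0.085]
ee_rot: [-3.137, -0.0, -1.858]
force: [-0.4, -1.0, -0.8]
width: 0.0878
```

```bash
python3 st.py
```

```text
5.6667 [-0.0293  0.2817 -0.4949  0.0021 -0.7893  1.3112] [ 0.4941 -0.2069  0.085 ] [-3.1365 -0.0002 -1.8582] [-0.3987 -1.0087 -0.7618] 0.08776999328448577
level [ 0.0016  0.0048 -0.    ]
```

>>> apply_moves(increments=[-0.001,0.004,0,0,0,0,0,0,0,0,0,0,0,0,0,0,0,0])

```text
t: 5.92
eef_pos: [0.4933, -0.2032, 0.0855]
ee_rot: [-3.137, -0.001, -1.859]
force: [0.2, 0.3, 0.9]
width: 0.0877
```

>>> apply_moves(increments=[0,0,0,0,0,0,0,0,0,0,0,0,0,0,0,0,0,0,0,0,0,0,0,0,0,0,0,0,0,0,0,0,0,0,0,0,0,0,0,0,0,0,0,0,0,0,0,0,0,0,0,0,0,0,0,0,0,0,0,0], hand=0.8, force=10)

```text
t: 6.75
eef_pos: [0.4951, -0.2032, 0.0886]
ee_rot: [-3.132, 0.0, -1.858]
force: [0.1, 0.1, 0.5]
width: 0.0558
```

>>> apply_moves(increments=[0,0,0,0,0,-0.1,0,0,0,0,0,-0.1,0,0,0,0,0,-0.1,0,0,0,0,0,-0.1,0,0,0,0,0,-0.1,0,0,0,0,0,-0.1,0,0,0,0,0,-0.1,0,0,0,0,0,-0.1,0,0,0,0,0,-0.1,0,0,0,0,0,-0.1,0,0,0,0,0,-0.1,0,0,0,0,0,-0.1,0,0,0,0,0,-0.1,0,0,0,0,0,-0.1,0,0,0,0,0,-0.1,0,0,0,0,0,-0.1,0,0,0,0,0,-0.1,0,0,0,0,0,0])

```text
t: 8.25
eef_pos: [0.4944, -0.2047, 0.0885]
ee_rot: [-3.132, -0.004, 2.642]
force: [0.3, -1.4, 0.6]
width: 0.0559
```

```bash
python3 st.py
```

```text
8.25 [-0.0208  0.2816 -0.4879  0.0098 -0.8092 -0.4861] [ 0.4944 -0.2047  0.0885] [-3.1317 -0.0037  2.6415] [ 0.3478 -1.3504  0.6214] 0.055888872896074464
level [ 0.0069 -0.008  -0.    ]
```

>>> apply_moves(increments=[0,0,-0.001,0,0,-0.086,0,0,-0.001,0,0,-0.086,0,0,-0.001,0,0,0,0,0,0,0,0,0])

```text
t: 8.58
eef_pos: [0.4958, -0.2052, 0.0886]
ee_rot: [-3.132, -0.001, 2.476]
force: [-0.9, -0.6, -1.8]
width: 0.0557
```

>>> apply_moves(increments=[0,0,0,0,0,0,0,0,0,0,0,0,0,0,0,0,0,0,0,0,0,0,0,0,0,0,0,0,0,0,0,0,0,0,0,0,0,0,0,0,0,0], hand=0)

```text
t: 9.17
eef_pos: [0.4957, -0.2053, 0.0883]
ee_rot: [-3.132, -0.001, 2.485]
force: [0.4, -0.1, -1.0]
width: 0.0872
```

```bash
python3 st.py
```

```text
9.1667 [-0.0215  0.2831 -0.4864  0.0103 -0.8078 -0.6418] [ 0.4957 -0.2053  0.0883] [-3.1317 -0.0008  2.4854] [ 0.3534 -0.1215 -0.9628] 0.08722649520327537
level [ 0.0073 -0.0067 -0.    ]
```

>>> apply_moves(increments=[0,0,0.012,0,0,0,0,0,0.02,0,0,0,0,0,0.02,0,0,0,0,0,0.025,0.003,-0.003,0,0,0,0.025,0.004,-0.003,0,0,0,0.025,0,0,0,0,0,0.02,0,0,0,0,0,0,0,0,0])

```text
t: 9.83
eef_pos: [0.4925, -0.2052, 0.2397]
ee_rot: [-3.137, -0.006, 2.486]
force: [0.0, 0.8, -0.2]
width: 0.0875
```

```bash
python3 w.py w3 | grep -v '\[.*0\. *0\. ' ; python3 - <<'E'
from h import *
M=model('wrist'); c=proj(M,[.493,-.203,.11])[0].astype(int); print(c)
from lid import lid
lid('w3',*c,60)
E
```

```text
9.8333 [-0.027  0.128 -0.291  0.    -1.159 -0.628] [ 0.493 -0.205  0.24 ] [-3.137 -0.006  2.486] 0.08746124475189873
[[ 1.     0.001  0.    -0.   ]
 [ 0.001 -0.952 -0.305 -0.083]
 [-0.     0.305 -0.952 -0.147]
tin [(array([317.1, 203.7]), 0.73, array([ 0.497, -0.201,  0.   ]))]
tin_mark [(array([289.2, 194.4]), 0.84, array([ 0.504, -0.232,  0.05 ]))]
scanner [(array([165.3, 126. ]), 0.72, array([ 0.567, -0.355,  0.   ])), (array([203.5, 123.6]), 0.67, array([ 0.535, -0.333,  0.   ]))]
scanner_top [(array([161.8, 128.7]), 0.61, array([ 0.538, -0.334,  0.1  ]))]
scanner_window [(array([232.2, 149.4]), 0.97, array([ 0.517, -0.293,  0.055]))]
[315 235]
circle 494.1683654785156 -202.27243041992188 27.262062072753906 centroid [ 0.494 -0.203] stripe mean [ 0.497 -0.215] axis deg -76.63471082197131 ctr->mean deg -73.77032695353351 377
```

View pics/w3.png

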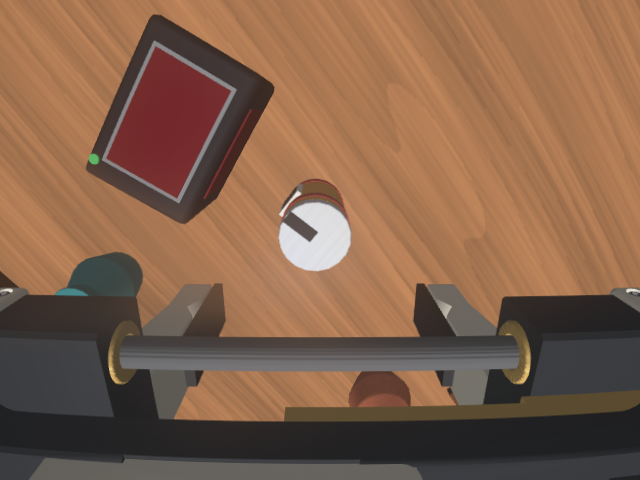

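The tin's label points at about -75°, and the window is at about -76° from the tin, so step 1 looks met. The tin is still on its spot. Now over to the stand, with the jaws along the stand's y.

>>> apply_moves(increments=[0,0,0.03,0,0,0.105,0,0,0.03,0,0,0.105,0,0,0.03,0,0,0.105,0,0,0.03,0,0,0.105,0.001,0.029,0,0,0,0.105,0.001,0.029,0,0,0,0.105,0.001,0.029,0,0,0,0.105,0.001,0.029,0,0,0,0.105,0.001,0.029,0,0,0,0.105,0.001,0.029,0,0,0,0.105,0.001,0.029,0,0,0,0.105,0.001,0.029,0,0,0,0.105,0.001,0.029,0,0,0,0.105,0.001,0.029,0,0,0,0.105,0,0.029,0,0,0,0.105,0,0.029,0,0,0,0.105,0,0,0,0,0,0.105,0,0,0,0,0,0.105,0,0,0,0,0,0.1,0,0,0,0,0,0])

```text
t: 11.8
eef_pos: [0.4919, 0.1611, 0.3371]
ee_rot: [-3.135, -0.05, -1.709]
force: [-0.0, 0.5, 0.2]
width: 0.0876
```

```bash
python3 st.py; python3 - <<'E'
from h import *
np.set_printoptions(precision=4,suppress=True)
M=model('wrist'); grab('wrist','w4')
for n in ['red_flute','blue_flute','stand']:
    for l in finder.landmark_of('wrist',n)[:2]: print(n,np.round(l['point'],1),round(l['conf'],2),onz(M,l['point'],0 if n=='stand' else .124))
E
```

```text
11.8 [ 0.7249  0.0559 -0.1681  0.0386 -1.3804  0.6999] [0.4919 0.1611 0.3371] [-3.1345 -0.0501 -1.709 ] [-0.02    0.5292  0.1562] 0.08756498726022752
level [ 0.0506  0.0001 -0.0002]
red_flute [340.3 206.5] 0.62 [0.4854 0.1301 0.124 ]
blue_flute [224.9 222.2] 0.94 [0.4868 0.2426 0.124 ]
blue_flute [229.8 411.7] 0.74 [0.2631 0.2867 0.124 ]
stand [289.8 234.8] 0.98 [0.427  0.1917 0.    ]
```

View pics/w4.png

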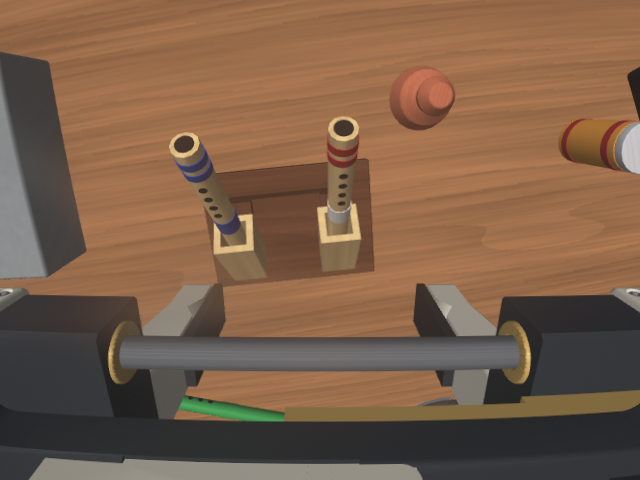

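The wrist view shows the red flute's outer end at (343,128), its white band at (339,212), and the blue one at left with its end at (185,144). The base corners are at (369,160), (373,270) and (216,283). I'll fit the stand pose to these.

```bash
cat > fit.py <<'E'
from h import *
from scipy.optimize import least_squares
np.set_printoptions(precision=4,suppress=True)
M=model('wrist'); a=np.array([np.sin(.698),0,np.cos(.698)])
mod=[(95,-105,12),(-55,-105,12),(-55,105,12)]; px=[(369,160),(373,270),(216,283)]
mod=[np.array(m)/1000 for m in mod]
for y,pm,pt in[(-.055,(339,211),(343.5,128)),(.055,(229,223),(185,144))]:
    f=np.array([-.015,y,.032]); mod+=[f+.12*a,f+.24*a]; px+=[pm,pt]
mod=np.array(mod);px=np.array(px,float)
def T(p,P): c,s=np.cos(p[2]),np.sin(p[2]); return P@np.array([[c,s,0],[-s,c,0],[0,0,1]])+[p[0],p[1],0]
r=least_squares(lambda p:(proj(M,T(p,mod))-px).ravel(),[.425,.195,-.1],loss='soft_l1',f_scale=2)
print(r.x,'\n',(proj(M,T(r.x,mod))-px))
P=T(r.x,mod); print('red mid',P[3],'top',P[4],'blue mid',P[5],'axis',(P[4]-P[3])/.12)
# flute-only ray fit: end on plane containing, direction from scene+side too
E
python3 fit.py
python3 - <<'E'
from fit import *
p=r.x; P=T(p,mod)
grab('scene');grab('side')
for c in('scene','side'):
    m=model(c); print(c,proj(m,P[3:]).round(1).tolist(),[ (n,np.round(l['point'],1).tolist()) for n in('red_flute','blue_flute') for l in finder.landmark_of(c,n)[:1]])
E
```

```text
[ 0.4254  0.1905 -0.0708] 
 [[-0.2981 -1.7277]
 [ 0.0848  1.0101]
 [ 0.8931  2.045 ]
 [-0.0991 -2.2816]
 [ 1.5294  2.432 ]
 [-3.3986 -4.3171]
 [-0.221   0.4251]]
red mid [0.4835 0.1313 0.1239] top [0.5604 0.1258 0.2159] blue mid [0.4913 0.241  0.1239] axis [ 0.6411 -0.0455  0.7661]
[ 0.4254  0.1905 -0.0708] 
 [[-0.2981 -1.7277]
 [ 0.0848  1.0101]
 [ 0.8931  2.045 ]
 [-0.0991 -2.2816]
 [ 1.5294  2.432 ]
 [-3.3986 -4.3171]
 [-0.221   0.4251]]
red mid [0.4835 0.1313 0.1239] top [0.5604 0.1258 0.2159] blue mid [0.4913 0.241  0.1239] axis [ 0.6411 -0.0455  0.7661]
scene [[376.1, 191.0], [405.4, 179.0], [407.3, 169.0], [438.3, 155.5]] [('red_flute', [375.6, 195.4]), ('blue_flute', [332.1, 130.0])]
side [[301.2, 210.1], [327.3, 172.7], [284.0, 189.2], [308.5, 153.2]] [('red_flute', [303.6, 211.2]), ('blue_flute', [170.4, 242.5])]
```

```bash
cat > go.py <<'E'
import sys
from h import *
np.set_printoptions(precision=4,suppress=True)
# args: x y z yaw tilt(deg)  -> difference to target
x,y,z,yaw,tilt=map(float,sys.argv[1:6])
s=arm.get_state(); Rm=R.from_euler('xyz',s['ee_rot'])
Rt=R.from_rotvec(np.radians(tilt)*np.array([-np.cos(yaw),-np.sin(yaw),0])*-1)*R.from_euler('xyz',[np.pi,0,yaw])
print('z',Rt.as_matrix()[:,2],'x',Rt.as_matrix()[:,0])
print('t',s['t'],'q',s['q'],'pos',s['eef_pos'],'F',s['force'],s['width'])
print('dpos',np.array([x,y,z])-s['eef_pos'],'rotvec',(Rt*Rm.inv()).as_rotvec())
E
python3 go.py .4703 .1323 .238 -1.642 25
```

```text
z [ 0.4215 -0.0301 -0.9063] x [-0.0711 -0.9975 -0.    ]
t 12.3 q [ 0.7234  0.0545 -0.1667  0.0386 -1.381   0.6947] pos [0.4923 0.1605 0.3384] F [ 0.6262  0.247  -0.5175] 0.08728579236373579
dpos [-0.022  -0.0282 -0.1004] rotvec [ 0.0012 -0.4302  0.0831]
```

>>> apply_moves(increments=[-0.004,-0.007,-0.01,0,-0.072,0.014,-0.004,-0.007,-0.01,0,-0.072,0.014,-0.004,-0.007,-0.01,0,-0.072,0.014,-0.004,-0.007,-0.02,0,-0.072,0.014,-0.004,0,-0.025,0,-0.071,0.014,-0.002,0,-0.025,0,-0.071,0.013,0,0,0,0,0,0,0,0,0,0,0,0])

```text
t: 12.97
eef_pos: [0.4627, 0.1243, 0.2243]
ee_rot: [-2.696, -0.007, -1.635]
force: [1.5, 1.5, 2.4]
width: 0.088
```

```bash
python3 go.py .4703 .1323 .238 -1.642 25
```

```text
z [ 0.4215 -0.0301 -0.9063] x [-0.0711 -0.9975 -0.    ]
t 12.9667 q [ 0.9062 -0.2018 -0.9477  0.6212 -0.6639  0.137 ] pos [0.4627 0.1243 0.2243] F [1.4974 1.5138 2.3855] 0.08797363816290756
dpos [0.0076 0.008  0.0137] rotvec [ 0.0072  0.0084 -0.0073]
```

>>> apply_moves(increments=[0.008,0.004,0.006,0.004,0.004,-0.004,0.008,0.004,0.006,0.003,0.004,-0.003,0.006,0,-0.013,0,0,0,0.006,0,-0.013,0,0,0,0,0,0,0,0,0])

```text
t: 13.38
eef_pos: [0.4885, 0.129, 0.2081]
ee_rot: [-2.706, -0.001, -1.642]
force: [0.6, -0.4, -0.1]
width: 0.0878
```

```bash
python3 go.py .5125 .1293 .1472 -1.642 25
```

```text
z [ 0.4215 -0.0301 -0.9063] x [-0.0711 -0.9975 -0.    ]
t 13.3833 q [ 0.834  -0.1259 -0.9325  0.6469 -0.5845  0.1513] pos [0.4885 0.129  0.2081] F [ 0.6132 -0.4081 -0.0568] 0.08778053796373503
dpos [ 0.024   0.0003 -0.0609] rotvec [ 0.0014 -0.0012  0.0004]
```

>>> apply_moves(increments=[0.006,0,-0.012,0,0,0,0.006,0,-0.012,0,0,0,0.006,0,-0.012,0,0,0,0,0,0,0,0,0])

```text
t: 13.72
eef_pos: [0.5079, 0.1289, 0.1738]
ee_rot: [-2.704, 0.0, -1.644]
force: [0.1, 0.4, -0.7]
width: 0.0877
```

```bash
python3 go.py .5125 .1293 .1472 -1.642 25; python3 - <<'E'
from h import *
M=model('wrist'); grab('wrist','w5'); print(proj(M,[[.4835,.1313,.1239],[.5604,.1258,.2159],[.5091,.1295,.1545]]))
E
```

```text
z [ 0.4215 -0.0301 -0.9063] x [-0.0711 -0.9975 -0.    ]
t 13.7167 q [ 0.7375 -0.0484 -0.9897  0.8028 -0.4417  0.0568] pos [0.5079 0.1289 0.1738] F [ 0.075   0.3715 -0.7206] 0.08770188997297773
dpos [ 0.0046  0.0004 -0.0266] rotvec [0.     0.0017 0.0025]
[[317.33331328 352.09424523]
 [315.47426767 166.73311218]
 [316.82721534 308.88917346]]
```

View pics/w5.png

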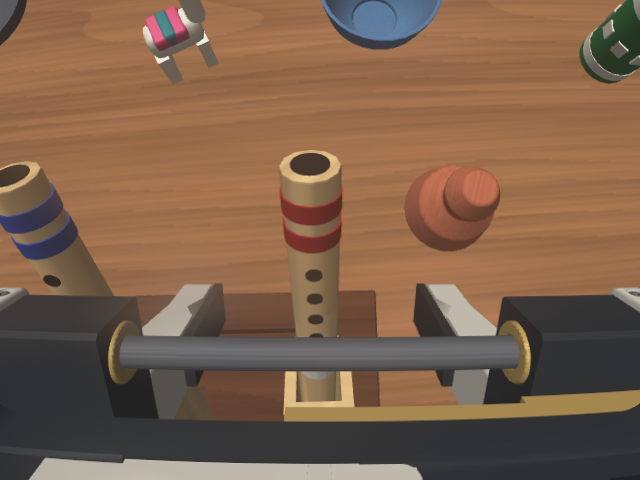

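The flute lies midway between the fingers, with its outer end at (311,165). Joint 3 is near its limit, so I'll finish with less tilt (18°).

>>> apply_moves(increments=[0.002,0,-0.004,0,0.06,0,0.002,0,-0.006,0,0.06,0,0.002,0,-0.008,0,0,0,0.001,0,-0.005,0,0,0,0,0,0,0,0,0])

```text
t: 14.18
eef_pos: [0.5135, 0.1293, 0.1553]
ee_rot: [-2.819, -0.007, -1.643]
force: [-0.2, -0.9, 0.3]
width: 0.0873
```

```bash
python3 go.py .5149 .1291 .1508 -1.642 18
```

```text
z [ 0.3082 -0.022  -0.9511] x [-0.0711 -0.9975  0.    ]
t 14.1833 q [ 0.7529  0.0309 -0.8388  0.4839 -0.5346  0.3481] pos [0.5135 0.1293 0.1553] F [-0.2055 -0.8817  0.3362] 0.08734705455994624
dpos [ 0.0014 -0.0002 -0.0045] rotvec [0.0071 0.0078 0.0012]
```

>>> apply_moves(increments=[0.001,0,-0.004,0.007,0.007,0,0,0,0,0,0,0])

```text
t: 14.35
eef_pos: [0.5138, 0.1287, 0.1514]
ee_rot: [-2.825, -0.001, -1.642]
force: [-0.1, 0.3, -0.1]
width: 0.0876
```

>>> apply_moves(increments=[0,0,0,0,0,0,0,0,0,0,0,0,0,0,0,0,0,0,0,0,0,0,0,0,0,0,0,0,0,0,0,0,0,0,0,0,0,0,0,0,0,0,0,0,0,0,0,0,0,0,0,0,0,0,0,0,0,0,0,0,0,0,0,0,0,0,0,0,0,0,0,0], hand=1, force=40)

```text
t: 15.35
eef_pos: [0.5132, 0.1275, 0.1524]
ee_rot: [-2.823, -0.001, -1.642]
force: [-0.3, -0.7, 0.5]
width: 0.0211
```

```bash
python3 go.py .5149 .1291 .1508 -1.642 18
```

```text
z [ 0.3082 -0.022  -0.9511] x [-0.0711 -0.9975  0.    ]
t 15.35 q [ 0.7463  0.0334 -0.8405  0.4754 -0.5251  0.3605] pos [0.5132 0.1275 0.1524] F [-0.2533 -0.6591  0.4963] 0.021055571584707743
dpos [ 0.0017  0.0016 -0.0016] rotvec [ 0.0016  0.0046 -0.0001]
```

>>> apply_moves(increments=[0.0051,-0.0004,0.0061,0,0,0,0.0051,-0.0004,0.0061,0,0,0,0.0051,-0.0004,0.0061,0,0,0,0.0051,-0.0004,0.0061,0,0,0,0.0051,-0.0004,0.0061,0,0,0,0,0,0,0,0,0])

```text
t: 15.85
eef_pos: [0.5401, 0.1257, 0.1845]
ee_rot: [-2.824, -0.001, -1.642]
force: [-0.3, 0.9, -0.8]
width: 0.0213
```

```bash
python3 go.py .5388 .1255 .1829 -1.642 18
```

```text
z [ 0.3082 -0.022  -0.9511] x [-0.0711 -0.9975  0.    ]
t 15.85 q [ 0.7135  0.0392 -0.7219  0.3913 -0.6185  0.4878] pos [0.5401 0.1257 0.1845] F [-0.3482  0.9287 -0.7786] 0.021321396921639583
dpos [-0.0013 -0.0002 -0.0016] rotvec [ 0.0012  0.0032 -0.0003]
```

Tracks the axis with almost no force. Pulling the rest (about 90 mm more).

>>> apply_moves(increments=[0.0051,-0.0004,0.0061,0,0,0,0.0051,-0.0004,0.0061,0,0,0,0.0051,-0.0004,0.0061,0,0,0,0.0051,-0.0004,0.0061,0,0,0,0.0051,-0.0004,0.0061,0,0,0,0.0051,-0.0004,0.0061,0,0,0,0.0051,-0.0004,0.0061,0,0,0,0.0051,-0.0004,0.0061,0,0,0,0.0051,-0.0004,0.0061,0,0,0,0.0051,-0.0004,0.0061,0,0,0,0.0051,-0.0004,0.0061,0,0,0,0,0,0.02,0,0,0,0,0,0.02,0,0,0,0,0,0,0,0,0,0,0,0,0,0,0,0,0,0,0,0,0])

```text
t: 17.18
eef_pos: [0.6026, 0.1189, 0.3004]
ee_rot: [-2.826, -0.003, -1.644]
force: [0.6, -0.1, 0.2]
width: 0.0214
```

```bash
python3 st.py; python3 - <<'E'
from h import *
np.set_printoptions(precision=4,suppress=True)
grab('scene','s1');grab('side','d1')
rs=[]
for c in('scene','side'):
    for l in finder.landmark_of(c,'red_flute')[:2]: print(c,l['point'],l['conf'])
a=cv2.imread('pics/s1.png')[20:320,250:550];b=cv2.imread('pics/d1.png')[80:380,200:500]
cv2.imwrite('pics/c1.png',cv2.resize(np.hstack([a,b]),(800,400)))
E
```

```text
17.1833 [ 0.6316  0.0484 -0.3859  0.2597 -0.9111  0.7296] [0.6026 0.1189 0.3004] [-2.8262 -0.0026 -1.6443] [ 0.5534 -0.1372  0.2052] 0.021435051274918925
level [ 0.0257  0.3144 -0.0004]
scene [412.9, 169.0] 0.8
side [332.2, 154.0] 0.58
side [406.2, 326.4] 0.18
```

View pics/c1.png

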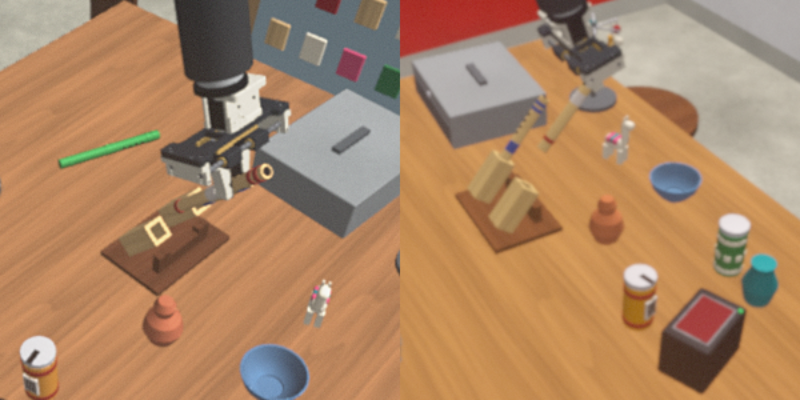

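The flute is held clear of the stand. In the side view the blue flute and the goods have not moved. Now I'll level it while moving over toward the scanner.

>>> apply_moves(increments=[0,-0.015,0,0.0078,0.109,0,0,-0.02,0,0.0078,0.109,0,0,-0.025,0,0.0078,0.109,0,0,-0.025,0,0.0078,0.109,0,0,-0.025,0,0.0078,0.109,0,0,-0.025,0,0.0078,0.109,0,0,-0.025,0,0.0078,0.109,0,0,-0.025,0,0.0078,0.109,0,0,-0.025,0,0,0,0,0,-0.025,0,0,0,0,0,-0.025,0,0,0,0,0,-0.025,0,0,0,0,0,0,0,0,0,0])

```text
t: 18.47
eef_pos: [0.5946, -0.1791, 0.2781]
ee_rot: [2.507, 0.012, -1.633]
force: [-0.8, 0.4, -0.7]
width: 0.0209
```

```bash
python3 go.py .5747 -.335 .195 -1.642 -32
```

```text
z [-0.5286  0.0377 -0.848 ] x [-0.0711 -0.9975  0.    ]
t 18.4667 q [-0.0058  0.6445  0.4332 -0.0475 -1.993   1.5133] pos [ 0.5946 -0.1791  0.2781] F [-0.762   0.3511 -0.6545] 0.020870296296715777
dpos [-0.0199 -0.1559 -0.0831] rotvec [-0.0174 -0.0756 -0.0096]
```

>>> apply_moves(increments=[-0.003,-0.026,-0.008,-0.006,-0.025,-0.003,-0.003,-0.026,-0.008,-0.006,-0.025,-0.003,-0.003,-0.026,-0.01,-0.006,-0.025,-0.003,-0.003,-0.026,-0.012,0,0,0,-0.003,-0.026,-0.012,0,0,0,-0.003,-0.02,-0.012,0,0,0,-0.002,-0.006,-0.01,0,0,0,0,0,-0.01,0,0,0,0,0,0,0,0,0,0,0,0,0,0,0])

```text
t: 19.3
eef_pos: [0.5728, -0.3416, 0.1829]
ee_rot: [2.577, -0.0, -1.643]
force: [0.3, 1.2, -1.0]
width: 0.0209
```

```bash
python3 go.py .5747 -.335 .195 -1.642 -32; python3 - <<'E'
from h import *
np.set_printoptions(precision=4,suppress=True)
s=arm.get_state(); 
rs=[]
for c in('scene','side'):
    grab(c,c+'2'); m=model(c)
    L=finder.landmark_of(c,'red_flute'); print(c,[(np.round(l['point'],1),round(l['conf'],2)) for l in L[:2]])
    if L: rs.append(ray(m,L[0]['point']))
    a=(.9975,-.071,0); Q=np.array([.534,-.332,.2]); print(proj(m,[Q,Q+np.multiply(a,.12),Q-np.multiply(a,.12)]))
if len(rs)==2: print(tri(rs))
a=cv2.imread('pics/scene2.png')[180:420,170:410];b=cv2.imread('pics/side2.png')[180:420,320:560]
cv2.imwrite('pics/c2.png',cv2.resize(np.hstack([a,b]),(800,400)))
E
```

```text
z [-0.5286  0.0377 -0.848 ] x [-0.0711 -0.9975  0.    ]
t 19.3 q [-0.2057  0.7072  0.3181  0.0723 -1.7416  1.696 ] pos [ 0.5728 -0.3416  0.1829] F [ 0.3369  1.2486 -0.9524] 0.020861676783064265
dpos [0.0019 0.0066 0.0121] rotvec [-0.0003 -0.0059  0.0011]
scene [(array([233. , 314.7]), 0.6)]
[[236.9492 308.367 ]
 [280.0382 352.5913]
 [198.623  269.1973]]
side [(array([405.6, 228.8]), 0.69), (array([432.4, 293.3]), 0.61)]
[[432.6179 285.487 ]
 [479.2356 267.4384]
 [382.4626 304.8203]]
(array([ 0.5381, -0.3067,  0.2726]), [0.0657, 0.0657])
```

View pics/c2.png

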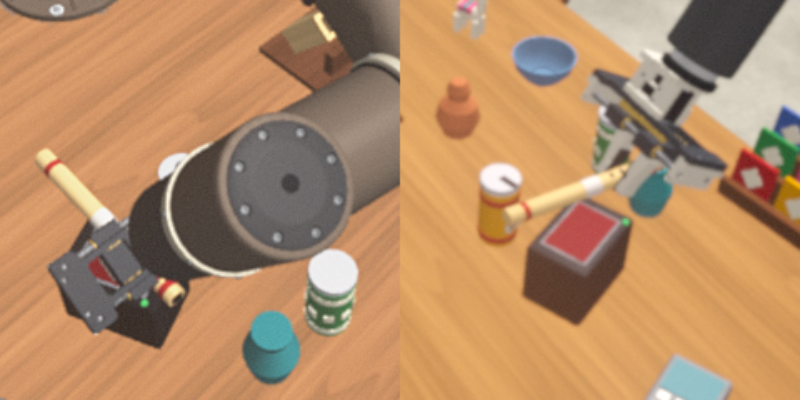

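The scene crop shows the white band at about (231,309) and the inner end at (197,274) in full-image pixels. The side crop shows the band at about (438,290) and the inner end at (387,310). I'll triangulate both points.

```bash
python3 - <<'E'
from h import *
np.set_printoptions(precision=4,suppress=True)
a,b=model('scene'),model('side')
m,e1=tri([ray(a,(230.6,309)),ray(b,(438,290))]); e,e2=tri([ray(a,(197,274)),ray(b,(387,310))])
d=m-e; print(m,e1,e,e2,np.linalg.norm(d),'elev',np.degrees(np.arcsin(d[2]/np.linalg.norm(d))))
print('scanner pts',[onz(b,p,.1) for p in [( (578-400)/1.667+320,232/1.667+180)]])
E
python3 go.py .5747 -.335 .195 -1.642 -32 | tail -1
```

```text
[ 0.5316 -0.3465  0.2045] [0.0044, 0.0044] [ 0.4176 -0.3325  0.1936] [0.002, 0.002] 0.11538529458803616 elev 5.444158940840546
scanner pts [array([ 0.5328, -0.3306,  0.1   ])]
dpos [0.0012 0.0063 0.0108] rotvec [ 0.0002 -0.0037 -0.0002]
```

>>> apply_moves(increments=[0.001,0.006,0.005,0.003,0.025,0,0.001,0.006,0.005,0.003,0.025,0,0,0,0,0,0,0,0,0,0,0,0,0,0,0,0,0,0,0,0,0,0,0,0,0,0,0,0,0,0,0])

```text
t: 20.08
eef_pos: [0.5783, -0.3266, 0.1989]
ee_rot: [2.538, 0.001, -1.637]
force: [0.1, 0.9, 0.0]
width: 0.0209
```

```bash
python3 go.py .5747 -.335 .195 -1.642 -32; python3 - <<'E'
from h import *
np.set_printoptions(precision=4,suppress=True)
grab('scene','s3');grab('side','d3')
for n in('tin','tin_mark','blue_flute','gourd','vase','green_tin'):
    for c in('scene','side'): print(n,c,[np.round(l['point'],0).tolist() for l in finder.landmark_of(c,n)[:1]])
a=cv2.imread('pics/s3.png')[180:420,170:410];b=cv2.imread('pics/d3.png')[180:420,320:560]
cv2.imwrite('pics/c3.png',cv2.resize(np.hstack([a,b]),(800,400),interpolation=cv2.INTER_CUBIC))
E
python3 st.py
```

```text
z [-0.5286  0.0377 -0.848 ] x [-0.0711 -0.9975  0.    ]
t 20.0833 q [-0.1836  0.7195  0.3615  0.068  -1.813   1.6841] pos [ 0.5783 -0.3266  0.1989] F [0.1242 0.9351 0.0327] 0.02092069212468337
dpos [-0.0036 -0.0084 -0.0039] rotvec [-0.0036 -0.0453 -0.0049]
tin scene []
tin side [[374.0, 317.0]]
tin_mark scene []
tin_mark side [[390.0, 310.0]]
blue_flute scene [[331.0, 130.0]]
blue_flute side [[286.0, 190.0]]
gourd scene []
gourd side [[406.0, 227.0]]
vase scene [[334.0, 399.0]]
vase side [[464.0, 305.0]]
green_tin scene [[367.0, 367.0]]
green_tin side [[442.0, 280.0]]
20.7833 [-0.1835  0.7202  0.3619  0.068  -1.8136  1.684 ] [ 0.5783 -0.3266  0.1987] [ 2.5367  0.0006 -1.6372] [-0.5892  0.3277 -0.3806] 0.021210284089433148
level [-0.0407 -0.6035 -0.0002]
```

View pics/c3.png

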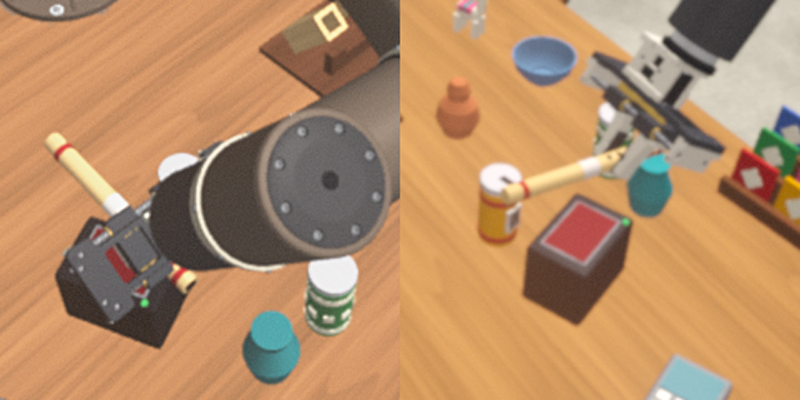

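Now the band is at (240,300) in the scene view and (443,277) in the side view. The inner end is at (202,265) and (387,295).

```bash
python3 - <<'E'
from h import *
np.set_printoptions(precision=4,suppress=True)
a,b=model('scene'),model('side')
m,e1=tri([ray(a,(240.2,300)),ray(b,(443,277.2))]); e,e2=tri([ray(a,(202.4,264.6)),ray(b,(387.2,295.2))])
d=m-e; print(m,e1,e,e2,np.linalg.norm(d),'elev',np.degrees(np.arcsin(d[2]/np.linalg.norm(d))))
E
```

```text
[ 0.5463 -0.3355  0.2285] [0.0088, 0.0088] [ 0.4257 -0.3201  0.2192] [0.0013, 0.0013] 0.12188904049942795 elev 4.386315988491598
```

```bash
python3 - <<'E'
from h import *
np.set_printoptions(precision=4,suppress=True)
a,b=model('scene'),model('side')
e,_=tri([ray(a,(202.4,264.6)),ray(b,(387.2,295.2))])
o,D=ray(a,(281,347))
for off in [0,.003]:
  t=np.linspace(.5,1.4,4000); P=o+t[:,None]*D; r=np.linalg.norm(P-e,axis=1)
  i=np.argsort(abs(r-.24+off)); print(P[i[0]],r.min(),np.degrees(np.arcsin((P[i[:3]]-e)[:,2]/.24)),'mid',(P[i[0]]+e)/2)
d=np.array([.9975*.999,-.067,-.045]); M=e+.12*d; print('with kin. axis mid',M, proj(a,[e+.24*d]))
E
```

```text
[ 0.5752 -0.2759  0.0368] 0.2107366395931097 [-49.489    4.3017   4.2547] mid [ 0.5005 -0.298   0.128 ]
[ 0.6613 -0.343   0.2315] 0.2107366395931097 [  2.9396 -47.4388 -47.5082] mid [ 0.5435 -0.3316  0.2254]
with kin. axis mid [ 0.5453 -0.3282  0.2138] [[286.2607 352.5374]]
```

Everything sits well inside the tolerances: mid about 11 mm off centre, about 0.12 m above the window, and within about 4° of level. Handing in.

```bash
python3 -c "
from station import arm
s=arm.get_state(); print(s['t'],abs(s['qd']).max(),s['width'],arm.job_done())"
```

```text
the job is handed in; nothing more can be done
20.7833 0.0010411798108565134 0.021210284089433148 None
```

I turned the yellow tin by about 112° so its label faces the scanner's front window, and let go of it. I then drew the red-banded flute out of the stand and handed the job in while holding it level over the top window. It took 20.8 s of the 67 s; no verdict was reported.

**Tin:** the last close check, taken from above just after I let go, put the label direction at about -75° and the window at about -76°. The tin was within about 2 mm of its start. The later side picture still showed it upright on its spot.

**Flute:** its middle is about 11 mm from the top window's centre and 110–125 mm above it. It is gripped at 40 N, with the finger opening at 21 mm, and the arm was still at the end.

**Level:** the two checks disagree slightly. The cameras say the outer end is about 3–4° high, and the arm's own pose says about 2.6° low. Both are inside the 11° allowed.

**Other goods:** in the last side picture the blue-banded flute was where it started. The vase and green tin had not moved in either view. The finder misread the gourd and bowl area, but in the last picture both were standing as before. The llama was not measured again at the end; in the pictures it looked unmoved.

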